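Open the child-safe cutlery box by its concealed catch

ROBOT

A 6-joint arm with a two-finger parallel gripper is mounted at the origin on the work surface. World frame = base frame: x ahead of the robot, y to its left, z up, the work surface at z = 0. Lengths are in m, angles in degrees, forces in N, time in s.
With the tool pointing down it reaches from about 0.3 to 0.75 m from the base axis. Payload 8.5 kg.
Tool frame: the origin (TCP) lies at the very end of the fingers, on their centre line; the grasp point (between the pads) lies 19 mm behind it; x points along the fingers, y is the direction in which the jaws open and shut, and the axes are right-handed (so a half turn about x gives the same grasp; the last joint's range is limited). The gripper opens to 85 mm and grips with 20 to 120 N. Pads are 22 mm wide; open, the fingers measure 114 mm over their backs; the gripper's body (76 mm by 85 mm) begins 54 mm behind the grasp point. The pads swing forward as they close: fully open they stand 13 mm farther back than shut.
Start: joints at [52.981, 21.807, 74.336, -0, 83.858, -12.336], TCP at [0.23, 0.5, 0.231] pointing down, gripper open.
Joint ranges: [-178.18, 178.18], [-50.72, 133.34], [12.68, 142.11], [-81.47, 261.47], [9.98, 163.14], [-165.26, 165.26]. Speed limits (degrees/s): [136.94, 136.94, 180, 180, 180, 180].

INTERFACE

Orientations are given as a 3x3 rotation matrix whose columns are the frame's x, y, z axes.
In Python, from rig import sensors, cams, env gives the robot as it stands.
- The arm moves only by the shell command python3 -m crank 'ROWS' [FORCE]. ROWS is a JSON object of lists of equal length, an entry for each row: "hand": the closure in counts, from 0 (fully open) to 255 (shut); "translation": the shift along the tool's x, y, z in m, a list of three; "dr": the turn, a rotation vector about the tool's x, y, z in rad, a list of three. A call has 1 to 5 rows; each row is the pose to reach, as a shift and turn from the pose commanded when the call began, along the tool's axes at that moment; what a row does not reach only later rows make up. A row lasts 1/10 s, in which the tool goes at most 50 mm and 8.59 degrees, less where a joint would pass 70% of its speed; a pose out of reach is approached as far as the arm can. A call with a gripper value outside its range is refused whole. The fingers move at their own pace and stop on an object; FORCE is the grip in N (left out, the last holds). Time passes only in rows, so rows that repeat a pose let the fingers close. It gives the time, the measured TCP pose, the force and the opening at its end, in the units of the state.
- sensors.observe(): the state, without advancing time (a new reading comes with each control period).
- cams.get_image(name): name is "scene" or "top"; returns (picture, depth): 480x640x3 uint8, blue, green, red; 480x640 float32, m along the optical axis (not along the pixel's ray), 0 where there is no reading.
- cams.calibration(name): a dict with "vertical_fov" (degrees; the focal length in pixels is half the picture's height over the tangent of half this angle, whatever the lens; pixels are square), "cx", "cy" (the principal point, pixels), "distortion" ([k1, k2, p1, p2, k3] as OpenCV has them; the pictures are not rectified), "extrinsics" (4x4, takes a point from camera to world coordinates). Camera axes: x right, y down, z forward; pixel columns grow to the right and rows downward; lengths in m; the calibration is good to about 2 mm. A picture is of the moment at which its call begins. calibration takes no time and is no camera call.
- env.close_job(): hands the job in, once; it reports no verdict.
The state is a dict: "time_s": time; "q": joint angles; "qvel": joint speeds; "joint_efforts": joint torques, N m; "position": TCP position; "tool_rot": TCP orientation; "ft_force": force on the tool from outside, world axes, zero at the start; "wrist_torque": the same for the moment, N m; "grip_width": finger opening in m.
Only numpy, scipy, OpenCV 4.12 (cv2) and the standard library are available. Lean on these libraries where they do the work, as an engineer would, in place of code of your own. Each camera call takes 0.05 s, during which the arm holds its last target. There are 200 camera calls.

TASK

The cutlery box has five flush pads along its flat top; all look alike, but only one gives under a finger and is the concealed catch. Feel across them by touch, press the one that gives fully in so that the drawer springs out by itself, then let the pad come back up and take the hand away. Do not touch the drawer, and leave the mortar, bowl and spatula where they are.

Things in the scene. Friction and masses are not known exactly. Their poses are not given: they have to be found in the camera images.
- box: Low light-wood cutlery box, fixed to the table: 200 mm deep (its x), 380 mm wide (its y), flat top 80 mm above the table. Origin: centre of its underside, z up; the drawer face is on its -x side (towards the robot).
- pads (a point): Centre of the box's top, 80 mm above the table, axes as the box's. Five identical square grey plastic pads, 52 x 52 mm in 56 mm openings, lie in a row along y, centred at x = 0 and y = -132, -66, 0, 66, 132 mm from here, their surfaces 2 mm below the top. Four are solid; one, a different one each time, is the catch: only touch tells which.
- catch (a joint): How far the catch pad is pressed down, in m: 0 at rest, 0.006 fully in (surface then 8 mm below the box top). It starts to give at 2 N, takes 5 N fully in, and springs back up when let go. The drawer is freed at about 3.5 to 4 mm.
- drawer: The box's drawer. Its origin and axes coincide with the box's while it is shut and latched; once freed, its spring drives it 50 mm towards the box's -x in less than a second and it stays out, a sure sign that the catch was found. Its wooden face, 356 mm wide and 10 mm thick, stands from 7 to 65 mm above the table, flush with the box's -x side when shut. Not to be touched.
- mortar: Small dark wooden mortar, 96 mm across, 75 mm high, beside the box's +y end, loose. Origin: centre of its underside.
- bowl: Stainless steel bowl, 170 mm across, 65 mm high, beside the box's -y end, loose. Origin: centre of its underside.
- spatula: Green spatula lying on the table behind the box, 280 mm long, blade 65 mm wide, loose. Origin: on its underside, x along the handle towards the blade.

How it is judged (in metres and radians):
On the way:
1. the catch pad is pressed in by at least 4.5 mm of its 6 mm (value of joint catch above 0.0045 m), for 0.05 s.
At the end, for the whole second after the job is handed in: The drawer stands at least 40 mm out, the catch pad is back up (within 1.5 mm), and the mortar, bowl and spatula are within 30 mm of where they were (x of drawer in the frame of box below -0.04 m and value of joint catch below 0.0015 m and distance of each of mortar, bowl, spatula from where it was at the start of the episode below 0.03 m); the robot touches nothing.
It fails at once if the drawer is touched (more than 2 N) (contact force between any of the arm, the fingers and drawer above 2 N).
It fails at once if the mortar, bowl or spatula is moved or lifted by 30 mm or more (distance of any of mortar, bowl, spatula from where it was at the start of the episode above 0.03 m).
It also fails if it takes over 48 s, if anything falls off the work surface, if the arm or the gripper's body presses on something with over 40 N, if the wrist force passes 120 N, or if a joint passes its speed limit or range.

## Working session

There is one attempt and no reset: what is moved stays moved. The work goes in short steps, Python scripts to look and compute and a shell command to move; the robot and the scene stay as the last step left them, time stands still between calls to the robot, and variables do not carry over. Pictures are saved under pics/ and viewed, about 8 in all and at most 12, crops included, and the job is handed in when it is done.

```bash
ls; mkdir -p pics; python3 - <<'E'
from rig import sensors,cams
import cv2,numpy as np
s=sensors.observe()
print(s['time_s'],s['position'],np.round(s['tool_rot'],3).tolist(),s['ft_force'],s['grip_width'])
for n in('top','scene'):
    im,d=cams.get_image(n); cv2.imwrite(f'pics/{n}0.png',im); np.save(f'pics/{n}0.npy',d)
    c=cams.calibration(n); print(n,c)
E
```

```text
pics
0.0 [0.22946364 0.49951537 0.23070731] [[-0.001, 0.418, 0.909], [-0.001, 0.909, -0.418], [-1.0, -0.001, -0.0]] [-0.24516879 -0.98754229 -0.34950772] 0.08534469542449497
top {'vertical_fov': 45.3434916783478, 'cx': 327.02664732134804, 'cy': 240.56866915972253, 'distortion': array([-0.07174941,  0.        ,  0.        ,  0.        ,  0.        ]), 'extrinsics': array([[ 0.02577738, -0.9956808 ,  0.08919228,  0.46338126],
       [-0.99962472, -0.02650088, -0.00693681,  0.014389  ],
       [ 0.00927052, -0.08898   , -0.99599027,  1.39980779],
       [ 0.        ,  0.        ,  0.        ,  1.        ]])}
scene {'vertical_fov': 45.648231033976714, 'cx': 319.4317080363216, 'cy': 234.49469191526669, 'distortion': array([-0.07782633,  0.        ,  0.        ,  0.        ,  0.        ]), 'extrinsics': array([[ 0.59547711,  0.69100644, -0.40977691,  1.1148234 ],
       [ 0.80335136, -0.508495  ,  0.30993456, -0.38245776],
       [ 0.00579727, -0.51375377, -0.85791809,  1.20033096],
       [ 0.        ,  0.        ,  0.        ,  1.        ]])}
```

View pics/top0.png

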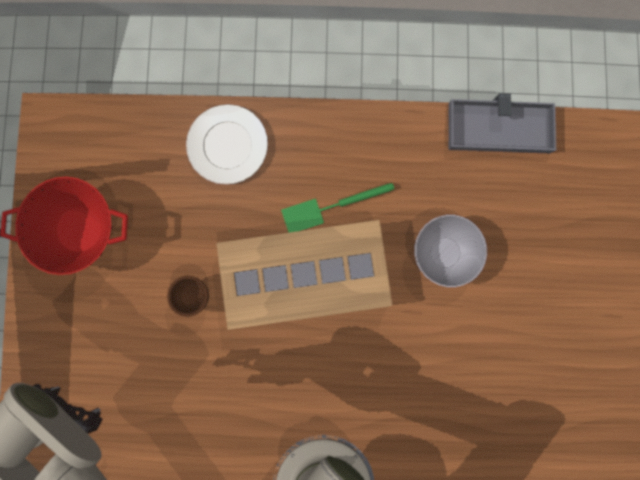

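View pics/scene0.png

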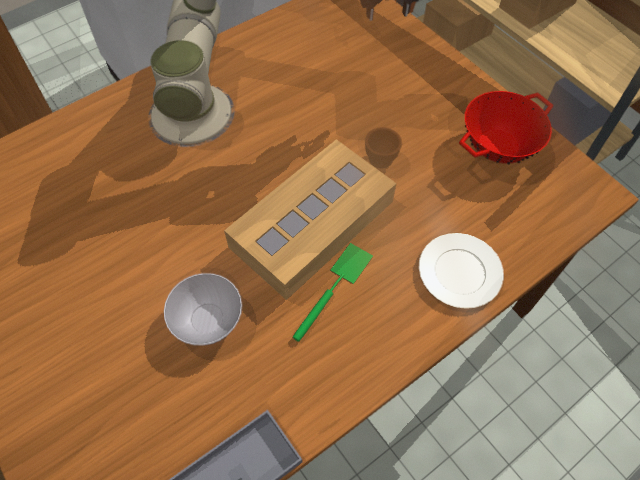

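Top view: box centred near (303,274), with pads from (246,282) at the +y end to (360,265). The mortar is at (188,296), the bowl at (450,250) and the spatula runs from (302,215) to (390,187). The scene view shows the same layout, with pads from (272,240) to (349,175).

```bash
cat > h.py <<'E'
import cv2,numpy as np
from rig import cams,sensors
def ray(n,px,z):
    c=cams.calibration(n); f=240/np.tan(np.radians(c['vertical_fov']/2))
    K=np.array([[f,0,c['cx']],[0,f,c['cy']],[0,0,1]])
    p=cv2.undistortPoints(np.array(px,float).reshape(-1,1,2),K,c['distortion'])[:,0]
    E=c['extrinsics']; d=np.c_[p,np.ones(len(p))]@E[:3,:3].T; o=E[:3,3]
    return o+d*((z-o[2])/d[:,2])[:,None]
E
python3 - <<'E'
from h import *
for n,(x0,y0,x1,y1) in dict(top=(228,245,380,302),scene=(250,155,370,260)).items():
    im=cv2.imread(f'pics/{n}0.png'); hsv=cv2.cvtColor(im,cv2.COLOR_BGR2HSV)
    m=np.zeros(im.shape[:2],np.uint8); m[y0:y1,x0:x1]=(hsv[y0:y1,x0:x1,1]<60)*255
    m=cv2.morphologyEx(m,cv2.MORPH_OPEN,np.ones((3,3)))
    N,_,st,c=cv2.connectedComponentsWithStats(m)
    k=[i for i in range(1,N) if st[i,4]>100]; P=ray(n,c[k],.078); P=P[np.argsort(P[:,1])]
    print(n,st[k,4],np.round(P,4).tolist())
    v=P[-1]-P[0]; yaw=np.degrees(np.arctan2(-v[0],v[1])); print('mean',P.mean(0),'len',np.linalg.norm(v),'yaw',yaw)
E
```

```text
top [560 565 575 563 556] [[0.5253, -0.0729, 0.078], [0.5143, -0.0077, 0.078], [0.5029, 0.0573, 0.078], [0.492, 0.1222, 0.078], [0.4808, 0.1874, 0.078]]
mean [0.503054   0.05724635 0.078     ] len 0.2640098009917272 yaw 9.702716438776134
scene [345 369 395 414 440] [[0.5287, -0.0749, 0.078], [0.5176, -0.0101, 0.078], [0.5068, 0.0549, 0.078], [0.4953, 0.1196, 0.078], [0.4845, 0.1845, 0.078]]
mean [0.50656778 0.05479656 0.078     ] len 0.2631844824022155 yaw 9.665244319926817
```

```bash
python3 -m crank '{"hand":[255,255,255,255,255],"translation":[[0,-0.02,0.04],[0,-0.04,0.08],[0,-0.06,0.12],[0,-0.08,0.16],[0,-0.1,0.2]],"dr":[[0,0,0],[0,0,0],[0,0,0],[0,0,0],[0,0,0]]}' 20
```

```text
time_s: 0.6
position: [0.3703, 0.3238, 0.2312]
tool_rot: [[-0.0, 0.417, 0.909], [-0.0, 0.909, -0.417], [-1.0, -0.0, -0.0]]
ft_force: [-0.5, 0.3, -0.5]
grip_width: 0.012
```

```bash
python3 -m crank '{"hand":[255,255,255,255,255],"translation":[[0,-0.018,0.036],[0,-0.036,0.072],[0.02,-0.054,0.108],[0.05,-0.07,0.14],[0.08,-0.079,0.161]],"dr":[[-0.12,0,0],[-0.24,0,0],[-0.36,0,0],[-0.48,0,0],[-0.6,0,0]]}'
python3 -m crank '{"hand":[255,255],"translation":[[0,0,0],[0,0,0]],"dr":[[0,0,0],[0,0,0]]}'
```

```text
time_s: 1.1
position: [0.4842, 0.1843, 0.1503]
tool_rot: [[0.001, -0.171, 0.985], [-0.0, 0.985, 0.171], [-1.0, -0.0, 0.001]]
ft_force: [-0.4, 0.6, 0.5]
grip_width: -0.0001
time_s: 1.3
position: [0.4827, 0.1864, 0.1513]
tool_rot: [[-0.001, -0.165, 0.986], [0.0, 0.986, 0.165], [-1.0, 0.0, -0.001]]
ft_force: [-0.2, 0.6, 0.3]
grip_width: -0.0001
```

```bash
python3 -m crank '{"hand":[255,255,255,255],"translation":[[0.035,0,0],[0.06,0,0],[0.068,0,0],[0.068,0,0]],"dr":[[0,0,0],[0,0,0],[0,0,0],[0,0,0]]}'
python3 -m crank '{"hand":[255,255],"translation":[[0.003,0,0],[0.003,0,0]],"dr":[[0,0,0],[0,0,0]]}'
python3 -m crank '{"hand":[255,255],"translation":[[0.002,0,0],[0.002,0,0]],"dr":[[0,0,0],[0,0,0]]}'
```

```text
time_s: 1.7
position: [0.4827, 0.1871, 0.0838]
tool_rot: [[-0.0, -0.169, 0.986], [0.0, 0.986, 0.169], [-1.0, 0.0, -0.0]]
ft_force: [0.2, -0.7, -0.0]
grip_width: -0.0001
time_s: 1.9
position: [0.4834, 0.1867, 0.0814]
tool_rot: [[0.002, -0.168, 0.986], [0.0, 0.986, 0.168], [-1.0, -0.0, 0.002]]
ft_force: [0.2, 0.0, 0.4]
grip_width: 0.0003
time_s: 2.1
position: [0.4831, 0.1864, 0.0786]
tool_rot: [[0.001, -0.168, 0.986], [0.0, 0.986, 0.168], [-1.0, -0.0, 0.001]]
ft_force: [0.9, -0.4, -0.1]
grip_width: 0.0
```

```bash
python3 - <<'E'
from h import *
im,_=cams.get_image('scene'); cv2.imwrite('pics/s1.png',cv2.resize(im[100:320,180:440],None,fx=2.5,fy=2.5))
print(sensors.observe()['ft_force'])
E
```

```text
[-0.1189901  -0.20226989 -0.50168861]
```

View pics/s1.png

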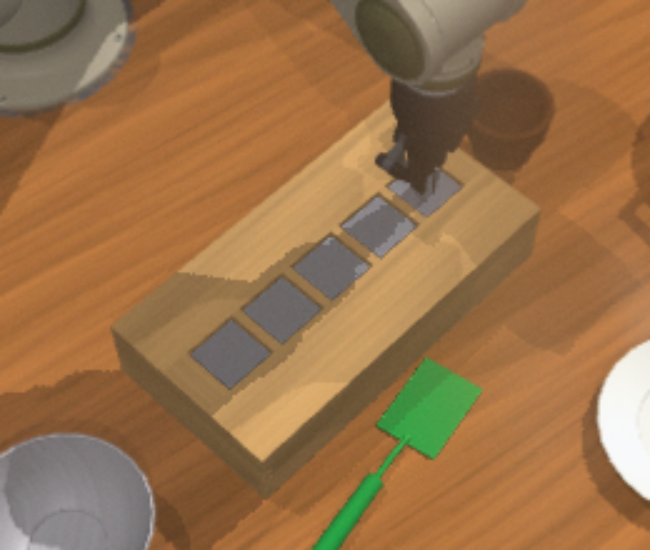

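The crop shows the fingertip at about (422,190), over the +y end pad (425,190) and within its outline. Next I press in small steps.

```bash
for i in 1; do python3 -m crank '{"hand":[255,255],"translation":[[0.001,0,0],[0.001,0,0]],"dr":[[0,0,0],[0,0,0]]}'
python3 -m crank '{"hand":[255,255],"translation":[[0.001,0,0],[0.001,0,0]],"dr":[[0,0,0],[0,0,0]]}'
python3 -m crank '{"hand":[255,255],"translation":[[0.001,0,0],[0.001,0,0]],"dr":[[0,0,0],[0,0,0]]}'; done | grep -v -e rot -e grip
```

```text
time_s: 2.35
position: [0.4831, 0.1863, 0.0776]
ft_force: [-0.2, -0.9, 3.3]
time_s: 2.55
position: [0.4831, 0.1863, 0.0765]
ft_force: [-0.7, -0.7, 4.2]
time_s: 2.75
position: [0.4831, 0.1864, 0.0755]
ft_force: [-0.5, -0.0, 5.0]
```

```bash
{ python3 -m crank '{"hand":[255,255],"translation":[[0.001,0,0],[0.001,0,0]],"dr":[[0,0,0],[0,0,0]]}'
python3 -m crank '{"hand":[255,255],"translation":[[0.001,0,0],[0.001,0,0]],"dr":[[0,0,0],[0,0,0]]}'
python3 -m crank '{"hand":[255,255],"translation":[[0.001,0,0],[0.001,0,0]],"dr":[[0,0,0],[0,0,0]]}'; } | grep -v -e rot -e grip
python3 - <<'E'
from h import *
im,_=cams.get_image('top'); cv2.imwrite('pics/t2.png',cv2.resize(im[200:360,150:500],None,fx=2.2,fy=2.2))
E
```

```text
time_s: 2.95
position: [0.4832, 0.1864, 0.0744]
ft_force: [-0.2, 0.6, 4.0]
time_s: 3.15
position: [0.4832, 0.1863, 0.0733]
ft_force: [1.9, 0.6, 3.3]
time_s: 3.35
position: [0.4832, 0.1864, 0.0723]
ft_force: [1.3, -0.5, 4.4]
```

View pics/t2.png

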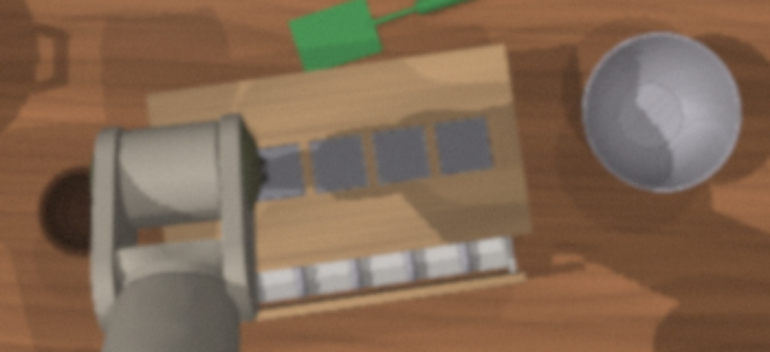

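The drawer face stands out at the -x side (strip from (255,310) to (520,275)), so this end pad is the catch. I'll press to the stop, hold, then let it up.

```bash
{ python3 -m crank '{"hand":[255,255],"translation":[[0.001,0,0],[0.001,0,0]],"dr":[[0,0,0],[0,0,0]]}'
python3 -m crank '{"hand":[255,255],"translation":[[0.0005,0,0],[0.0005,0,0]],"dr":[[0,0,0],[0,0,0]]}'; } | grep -v -e rot -e grip
```

```text
time_s: 3.6
position: [0.4833, 0.1864, 0.072]
ft_force: [-0.5, -0.4, 10.4]
time_s: 3.8
position: [0.4833, 0.1864, 0.0719]
ft_force: [-1.9, -0.7, 14.6]
```

The force jumped to 14.6 N with no further travel, so the pad is fully in. Retracting.

```bash
python3 -m crank '{"hand":[255,255,255,255,255],"translation":[[-0.01,0,0],[-0.04,0,0],[-0.08,0,0],[-0.12,0,0],[-0.16,0,0]],"dr":[[0,0,0],[0,0,0],[0,0,0],[0,0,0],[0,0,0]]}'
python3 -m crank '{"hand":[255,255,255,255,255],"translation":[[0,0.03,-0.03],[0,0.06,-0.06],[0,0.09,-0.09],[0,0.12,-0.12],[0,0.15,-0.15]],"dr":[[0,0,0],[0,0,0],[0,0,0],[0,0,0],[0,0,0]]}'
python3 -m crank '{"hand":[255,255,255,255,255],"translation":[[0,0,0],[0,0,0],[0,0,0],[0,0,0],[0,0,0]],"dr":[[0,0,0],[0,0,0],[0,0,0],[0,0,0],[0,0,0]]}'
python3 - <<'E'
from h import *
im,d=cams.get_image('top'); cv2.imwrite('pics/t3.png',im)
s=sensors.observe(); print(s['time_s'],s['position'],s['ft_force'])
a=cv2.imread('pics/top0.png')
def g(i):
    h=cv2.cvtColor(i,cv2.COLOR_BGR2HSV); m=cv2.inRange(h,(45,120,40),(80,255,255)); M=cv2.moments(m,True); return M['m10']/M['m00'],M['m01']/M['m00']
print('spatula px',g(a),g(im))
# drawer face: bottom edge vs box front
d0=np.load('pics/top0.npy')
for (u,v) in [(246,282),(275,278),(303,273),(332,269),(360,265)]: print(round(float(np.median(d[v-5:v+6,u-5:u+6])-np.median(d0[v-5:v+6,u-5:u+6])),4),end=' ')
print(ray('top',[(305,321.5),(318,345)],.065))
E
```

```text
time_s: 4.3
position: [0.482, 0.1862, 0.2319]
tool_rot: [[-0.002, -0.168, 0.986], [-0.0, 0.986, 0.168], [-1.0, 0.0, -0.002]]
ft_force: [1.5, -0.4, 0.6]
grip_width: -0.0005
time_s: 4.8
position: [0.3077, 0.3093, 0.2304]
tool_rot: [[-0.002, -0.168, 0.986], [-0.001, 0.986, 0.168], [-1.0, -0.001, -0.002]]
ft_force: [0.0, 0.6, -0.1]
grip_width: -0.0003
time_s: 5.3
position: [0.3105, 0.3084, 0.2306]
tool_rot: [[-0.0, -0.167, 0.986], [-0.0, 0.986, 0.167], [-1.0, -0.0, -0.001]]
ft_force: [-0.1, 0.0, -0.2]
grip_width: -0.0005
5.35 [0.31038421 0.30849952 0.23065146] [ 0.60333603 -0.09650289  0.03886949]
spatula px (317.92857142857144, 210.40204081632652) (317.99073120494336, 210.34191555097837)
-0.0 0.0001 0.0005 -0.0002 -0.0009 [[0.39422788 0.05104654 0.065     ]
 [0.341245   0.01963377 0.065     ]]
```

View pics/t3.png

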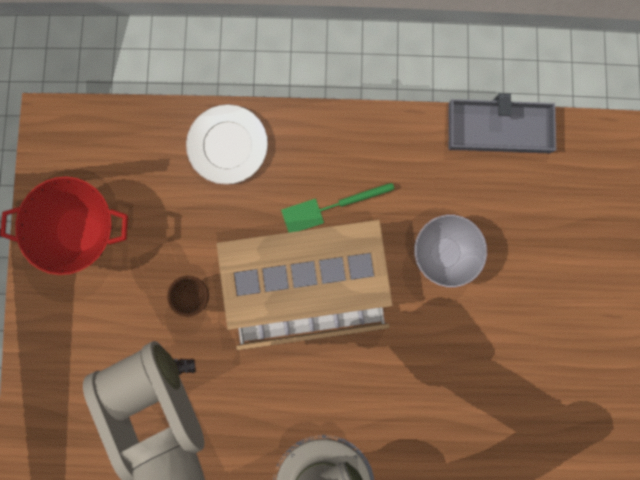

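The drawer is out, with its face line from (237,345) to (387,327). The mortar (188,296), bowl (450,250) and spatula haven't moved, and the hand is clear.

```bash
python3 -c "from rig import env; print(env.close_job())"
```

```text
the job is handed in; nothing more can be done
None
```

The catch was the first pad I tried, the one at the box's +y end, and pressing it sprang the drawer out. I handed the job in at about 5.4 s of robot time; no verdict is reported.

- **Press:** with the fingers shut, I pressed the pad in 1 mm steps. It gave at about 3–5 N and stopped after roughly 6 mm, where the force rose to 14.6 N with no more travel. I then lifted straight up and moved the hand away. The other four pads were never touched.
- **Drawer:** the last top picture shows it out. Two points read off it by eye put the face about 50 mm out; I did not measure it more closely.
- **Pad:** the depth change at its centre from start to end was 0.0 mm, so it is back up. The other pads read within 0.9 mm.
- **Other things:** the spatula's image centroid shifted by less than 0.1 px. The mortar and bowl look to be at the same pixels by eye; I did not measure them.
- **Contact:** the final wrist force was noise only, under 0.7 N.

No check failed or disagreed.

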